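# Tip the spent vials into the catch tray

## Task

Stand the loose red-capped vial in the tipping bucket beside the one already there, then push the bucket past its latch and right over (its red lever has a black crossbar for this) until you feel it come up firmly against its rubber buffer, without squashing the buffer flat, so that both vials fall into the white tray below. Let the bucket swing back; it hangs up on its latch a little short of home, so press it back until it snaps fully home. Leave the black-capped vial and everything else where it is.

Things in the scene. Friction and masses are not known exactly. Their poses are not given: they have to be found in the camera images.
- tipper: Fixed grey stand (base plate 240 x 215 mm) with two posts, a white tray and a steel bucket hung between the posts. Origin on the worktop under the middle of the bucket's axle; x along the axle from the lever side (-) to the latch side (+), y to the side where the bucket dumps, z up. Posts at x = -81 and +81 mm rise 175 mm; the latch bracket on the +x post rises to 255 mm.
- tray_floor (a point): Middle of the floor of the white catch tray under the bucket, 12 mm above the worktop. The tray measures 144 mm (tipper's x) by 190 mm (y), its rim 60 mm above the worktop.
- axle (a point): Middle of the bucket's axle, 160 mm above the worktop. Steel bucket, open above, 4 mm walls: inside 92 mm along x, flat floor 30 mm below the axle from y = -55 to +25 mm (tipper's axes), rear and side walls up to 12 mm above the axle, front a 45 degree ramp to a lip 75 mm out. A spring pulls it home: 0.15 Nm at 0, 0.35 Nm at 1.9 rad, plus some drag.
- bucket (a joint): Bucket angle, rad: 0 upright and latched home, grows as it tips to the tipper's +y side. A sprung roller latch needs about 8 N at the crossbar to break out in the first 0.2 rad. Swinging back, the spring leaves it hanging at about 0.4 rad; about 4 N pushes it past 0.2 rad, whence it snaps home. The rubber buffer meets it somewhere from 1.5 to 1.9 rad, set anew each time.
- buffer (a joint): How far the rubber buffer outside the latch-side post is squeezed, in rad about the axle (0 untouched, 0.02 to 0.1 a firm touch, 0.15 squashed flat). It pushes back with 8 Nm per rad: 0.8 N at the crossbar per mm of crossbar travel, on top of the bucket spring's 3 to 3.5 N; 3 to 8 N more than the spring's pull is a good firm touch, 12 N more squashes it flat.
- bar (a point): Middle of the black crossbar on the red lever: rod 12 mm thick, 52 mm long, parallel to the axle, its middle at the tipper's x = -125 mm. It turns with the bucket, 100 mm from the axle's line: bucket home, it is 71 mm to the -y side and 71 mm above the axle, and goes over the top towards +y. Pinch it from above or push it.
- load_spot (a point): Free place on the bucket's floor, at floor height, where the base of the red-capped vial goes (bucket home).
- vial_loaded_mid (a point): Centre, half-way up, of the red-capped vial that already stands in the bucket (29 mm wide, 63 mm tall, about 40 g), 48 mm along the tipper's x from the free place.
- vial_red_mid (a point): Centre, half-way up, of the red-capped vial that stands on the worktop: round, 29 mm wide, 63 mm tall with its cap (the top 12 mm, 24 to 28 mm wide), about 40 g. Grasp it by body or cap.
- vial_black_mid (a point): Centre, half-way up, of the black-capped vial of the same size on the worktop; leave it alone.
- timer: White lab timer, 68 x 62 x 18 mm, lying on the worktop; origin under its middle. Leave alone.
- tape: Roll of tan tape lying flat, 96 mm wide and 25 mm high, on the left; origin under its middle. Leave alone.
Mind the look-alikes: they are no part of the job. What is shaped like the part that bears vial_red_mid but green or turquoise is not meant.

How it is judged:
On the way, in this order (a step that is already met when the one before it is completed fails the run):
1. the red-capped vial stands in the latched bucket and is let go (x of vial_red_mid in the frame of tipper between -0.048 and 0.048 m and y of vial_red_mid in the frame of tipper between -0.058 and 0.045 m and z of vial_red_mid in the frame of tipper between 0.135 and 0.175 m and angle between vial_red_mid's own z axis and vertical below 0.3 rad and value of joint bucket below 0.06 rad and contact force between the fingers and vial_red below 0.1 N), for 0.2 s.
2. the bucket is pushed right over and rests firmly on its rubber buffer (value of joint buffer above 0.02 rad), for 0.1 s.
3. the bucket is back and latched home (value of joint bucket below 0.06 rad), for 0.2 s.
At the end, for the whole second after the job is handed in: The bucket is latched home (angle under 0.06 rad), both red-capped vials lie still in the white tray (centres inside its walls and under 75 mm high), and the black-capped vial is within 20 mm of where it stood (value of joint bucket below 0.06 rad and x of vial_red_mid in the frame of tipper between -0.07 and 0.07 m and y of vial_red_mid in the frame of tipper between -0.04 and 0.15 m and height (world z) of each of vial_red_mid, vial_loaded_mid below 0.075 m and x of vial_loaded_mid in the frame of tipper between -0.07 and 0.07 m and y of vial_loaded_mid in the frame of tipper between -0.04 and 0.15 m and linear speed of each of vial_red, vial_loaded below 0.05 m/s and distance of vial_black_mid from where it was at the start of the episode below 0.02 m); the robot touches nothing.
It fails at once if the rubber buffer is squashed flat (squeezed more than 0.15 rad) (value of joint buffer above 0.15 rad).
It fails at once if the black-capped vial is moved more than 20 mm (distance of vial_black_mid from where it was at the start of the episode above 0.02 m).
It fails at once if a bystander (timer, tape roll) is moved more than 30 mm (distance of any of timer, tape from where it was at the start of the episode above 0.03 m).
It also fails if it takes over 72 s, if anything falls off the work surface, if the arm or the gripper's body presses on something with over 40 N, if the wrist force passes 120 N, or if a joint passes its speed limit or range.

## Robot

A 7-joint arm with a two-finger parallel gripper is mounted at the origin on a cart in front of the work surface, level with it; the furniture and walls round the work are solid. World frame = base frame: x ahead of the robot, y to its left, z up, the work surface at z = 0. Lengths are in m, angles in rad, forces in N, time in s.
With the tool pointing down it reaches from about 0.425 to 0.925 m from the base axis. Payload 6.8 kg.
Tool frame: the origin (TCP) lies midway between the tips of the shut fingers; the grasp point (between the pads) lies 19 mm behind it (grip_point_offset is the z of the grasp point in the tool frame, in m); z points along the fingers, y is the line along which they close (so a half turn about z gives the same grasp; the last joint's range is limited). The gripper opens to 85 mm and grips with 20 to 120 N. Pads are 22 mm wide; open, the fingers measure 114 mm over their backs; the gripper's body (76 mm by 85 mm) begins 54 mm behind the grasp point. The pads swing forward as they close: fully open they stand 13 mm farther back than shut.
Start: joints at [-1.388, 0.477, 0.022, 1.555, -0.011, 1.109, -0.083], TCP at [0.194, 0.647, 0.231] pointing down, gripper open.
Joint ranges: [-2.96, 2.96], [-0.34, 2.1], [-1.41, 1.46], [0.24, 2.44], [-1.37, 4.51], [0.17, 1.92], [-2.96, 2.96]. Speed limits (rad/s): [2.39, 2.39, 3.14, 3.14, 3.14, 3.14, 3.14].

## Interface

Orientations are given as a rotation vector (axis times angle).
In Python, from bench import get_obs, grab_frame, calibration, hand_in, grip_point_offset gives the robot as it stands.
- The arm moves only by the shell command python3 -m pendant 'ROWS' [OPENING] [FORCE]. ROWS is a JSON object of lists of equal length, an entry for each row: "translation": the shift along the world's x, y, z in units of 25 mm (1.0 is 25 mm), a list of three; "delta_rot": the turn, a rotation vector about the world's x, y, z in units of 5 degrees (1.0 is 5 degrees), a list of three. In form: {"translation": [[dx, dy, dz], ...], "delta_rot": [[rx, ry, rz], ...]}. A call has 1 to 12 rows; each row is the pose to reach, as a shift and turn from the pose commanded when the call began; what a row does not reach only later rows make up. A row lasts 1/8 s, in which the tool goes at most 62.5 mm and 10.7 degrees, less where a joint would pass 70% of its speed; a pose out of reach is approached as far as the arm can. A call with a gripper value outside its range is refused whole. OPENING is the opening, from 0 (shut) to 1 (fully open), set as the call begins (- or left out, the last holds). The fingers move at their own pace and stop on an object; FORCE is the grip in N (left out, the last holds). Time passes only in rows, so rows that repeat a pose let the fingers close. It gives the time, the measured TCP pose, the force, the opening and the grip force at its end, in the units of the state.
- get_obs(): the state, without advancing time (a new reading comes with each control period).
- grab_frame(name): name is "scene" or "top" or "wrist"; returns (picture, depth): 480x640x3 uint8, red, green, blue; 480x640 float32, m along the optical axis (not along the pixel's ray), 0 where there is no reading.
- calibration(name): a dict with "K" (3x3 intrinsics, pixels), "k1" (the pictures are not rectified: a ray, as slopes to the right and down, at radius r is drawn at 1 + k1 r^2 times it, then the intrinsics apply), "rvec" (rotation vector, rad) and "tvec" (3), from world to camera coordinates, as OpenCV has them. Camera axes: x right, y down, z forward; pixel columns grow to the right and rows downward; lengths in m; the calibration is good to about 2 mm. A picture is of the moment at which its call begins: read the wrist's pose just before it. calibration takes no time and is no camera call; for the wrist camera it gives the pose at the moment of the call.
- hand_in(): hands the job in; it is judged then, once.
The state is a dict: "clock": time; "joints": joint angles; "qvel": joint speeds; "tau": joint torques, N m; "tcp_pos": TCP position; "orientation": TCP orientation; "contact_force": force on the tool from outside, world axes, zero at the start; "moment": the same for the moment, N m; "grip_width": finger opening in m; "gripper_force": force on a finger pad.
Only numpy, scipy, OpenCV 4.12 (cv2) and the standard library are available. Lean on these libraries where they do the work, as an engineer would, in place of code of your own. Each camera call takes 0.05 s, during which the arm holds its last target. There are 200 camera calls.

## Working session

There is one attempt and no reset: what is moved stays moved. The work goes in short steps, Python scripts to look and compute and a shell command to move; the robot and the scene stay as the last step left them, time stands still between calls to the robot, and variables do not carry over. Pictures are saved under pics/ and viewed, at most 10 in all, crops included, and the job is handed in when it is done.

```bash
mkdir -p pics; cat > h.py <<'E'
import numpy as np, cv2
from scipy.spatial.transform import Rotation as R
from bench import *
def cloud(name):
    c=calibration(name); im,d=grab_frame(name)
    K=np.array(c["K"]);v,u=np.mgrid[0:480,0:640].astype(np.float32)
    p=cv2.undistortPoints(np.stack([u,v],-1).reshape(-1,1,2),K,np.array([c["k1"],0,0,0.])).reshape(480,640,2)
    P=np.concatenate([p*d[...,None],d[...,None]],-1)
    Rm=R.from_rotvec(np.ravel(c["rvec"])).as_matrix()
    W=(P-np.ravel(c["tvec"]))@Rm
    W[d==0]=np.nan
    return im,d,W
def save(n,im): cv2.imwrite(n,im[...,::-1])
E
python3 - <<'E'
from h import *
o=get_obs();print(o["clock"],o["tcp_pos"],o["orientation"],grip_point_offset)
for n in("scene","top"):
    im,d,W=cloud(n);save(f"pics/{n}.png",im);np.savez(f"{n}.npz",im=im,W=W)
E
```

```text
0.0 [0.19337902 0.64608427 0.23029727] [-4.55148088e-01 -3.10830436e+00  2.91112276e-03] -0.0187
```

View pics/scene.png

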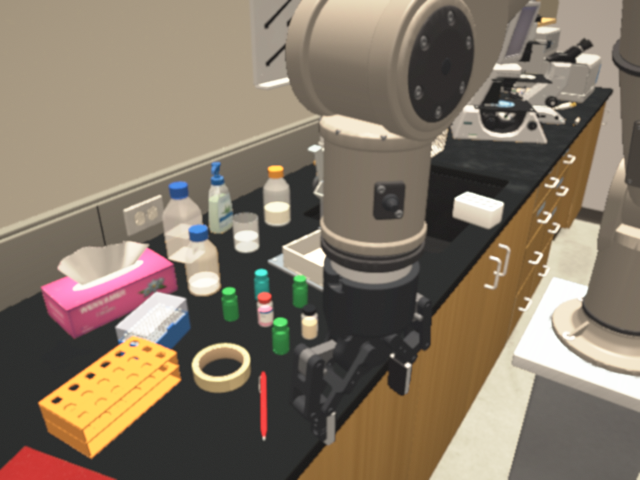

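View pics/top.png

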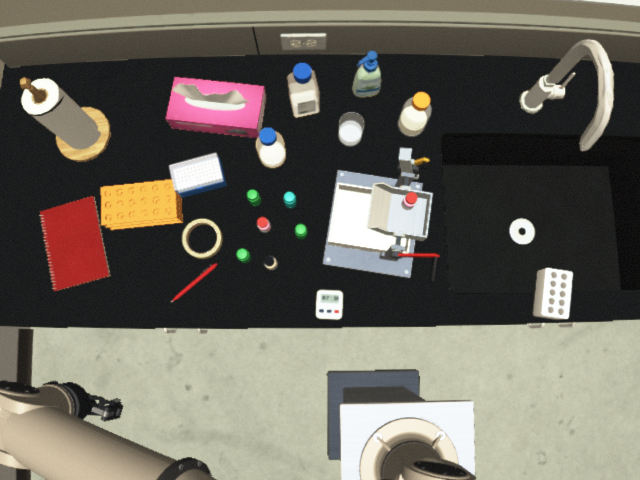

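The top view shows the tipper at about (375,222): lever toward the robot at (435,255), dumping to image left, loaded vial at (410,199). The red-capped vial is at (263,224) among green and turquoise ones, and the black-capped vial is at (270,262).

```bash
cat > m.py <<'E'
from h import *
z=np.load("top.npz");im,W=z["im"],z["W"]
hsv=cv2.cvtColor(im,cv2.COLOR_RGB2HSV)
def at(name,u0,u1,v0,v1,mask):
    m=np.zeros(mask.shape,bool);m[v0:v1,u0:u1]=True;m&=mask&np.isfinite(W[...,2])
    P=W[m];t=P[:,2]>np.percentile(P[:,2],90)-.006
    print(name,m.sum(),"med",np.median(P,0).round(4),"top mean",P[t].mean(0).round(4),"max",P.max(0).round(3),"min",P.min(0).round(3));return P
H,S,V=hsv[...,0],hsv[...,1],hsv[...,2]
red=((H<8)|(H>172))&(S>120)&(V>80)
at("red",252,275,212,236,red); at("loaded",400,420,190,208,red)
at("lever",395,440,245,265,red)
at("black",260,280,252,272,W[...,2]>.04)
for n,u,v in(("g1",253,197),("tq",290,199),("g2",300,230),("g3",243,255)):at(n,u-10,u+10,v-10,v+10,W[...,2]>.04)
bar=at("bar",428,442,248,285,W[...,2]>.2)
at("latch",396,416,145,180,W[...,2]>.15)
# base plate corners
g=(abs(W[...,2])<.02)&(W[...,2]>0.002)&(V>90)&(S<80)
m=np.zeros(g.shape,np.uint8);m[165:280,320:430]=g[165:280,320:430]
# fit via points
P=W[m>0][:,:2];r=cv2.minAreaRect((P*1000).astype(np.float32));print("base rect",r,cv2.boxPoints(r))
# bucket rim points
b=np.zeros(g.shape,bool);b[180:240,365:440]=True;b&=(W[...,2]>.16)&(W[...,2]<.18)&~red
r=cv2.minAreaRect((W[b][:,:2]*1000).astype(np.float32));print("bucket rim",r)
print("bench z",np.nanmedian(W[270:300,200:300,2]))
cv2.imwrite("pics/crop.png",cv2.resize(im[140:320,225:455,::-1],None,fx=3.3,fy=3.3,interpolation=cv2.INTER_CUBIC))
E
python3 m.py
```

```text
red 99 med [0.5774 0.3369 0.0623] top mean [0.5749 0.336  0.0638] max [0.604 0.356 0.069] min [ 0.565  0.325 -0.005]
loaded 108 med [0.5984 0.0075 0.1927] top mean [0.5981 0.0077 0.193 ] max [0.619 0.019 0.197] min [ 0.586 -0.016  0.136]
lever 159 med [ 0.4735 -0.0084  0.202 ] top mean [ 0.4679 -0.0257  0.2335] max [0.508 0.037 0.242] min [ 0.464 -0.09  -0.005]
black 113 med [0.4808 0.3195 0.0615] top mean [0.4829 0.3202 0.0629] max [0.495 0.333 0.069] min [0.469 0.307 0.04 ]
g1 125 med [0.6402 0.3591 0.0614] top mean [0.6425 0.3606 0.0629] max [0.656 0.376 0.07 ] min [0.629 0.347 0.04 ]
tq 122 med [0.6326 0.274  0.0608] top mean [0.636  0.2745 0.0629] max [0.647 0.289 0.067] min [0.622 0.262 0.04 ]
g2 121 med [0.5551 0.2476 0.0618] top mean [0.5577 0.248  0.0637] max [0.57  0.262 0.07 ] min [0.543 0.234 0.04 ]
g3 124 med [0.4994 0.3807 0.0616] top mean [0.5002 0.3831 0.0625] max [0.514 0.397 0.067] min [0.487 0.369 0.04 ]
bar 191 med [ 0.4458 -0.0248  0.2349] top mean [ 0.4437 -0.0256  0.2358] max [ 0.472 -0.015  0.242] min [ 0.414 -0.038  0.218]
latch 470 med [0.6632 0.0194 0.2116] top mean [0.6739 0.0264 0.2532] max [0.688 0.039 0.259] min [ 0.646 -0.011  0.151]
base rect ((582.9607543945312, 70.22415161132812), (216.4896697998047, 242.78367614746094), 80.2721176147461) [[445.02432  -15.952805]
 [684.3171   -56.975723]
 [720.8972   156.40111 ]
 [481.60443  197.42403 ]]
bucket rim ((580.4956665039062, 29.31383514404297), (133.70445251464844, 134.17169189453125), 80.40239715576172)
bench z 0.000172956474871615
```

View pics/crop.png

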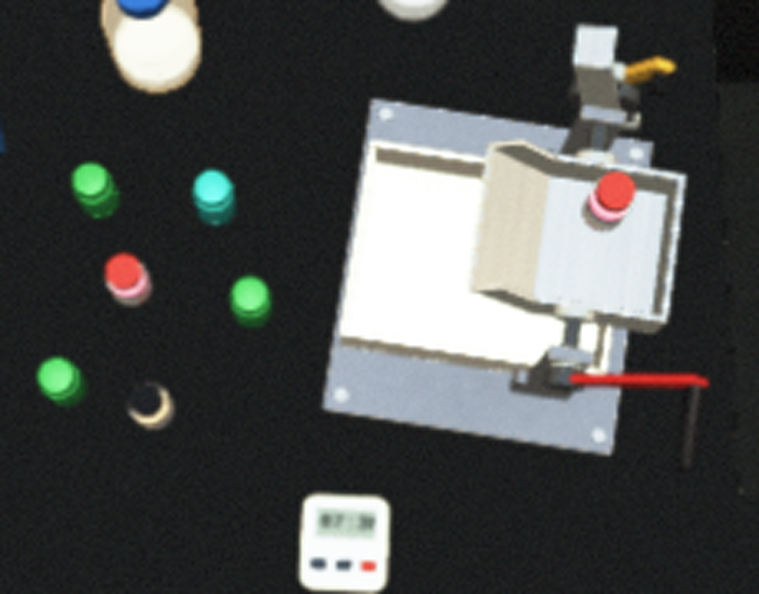

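```bash
python3 -m pendant '{"translation":[[1.9,-1.5,0],[4.0,-3.2,0],[6.0,-4.8,-0.3],[8,-6.4,-0.5],[10,-8,-0.8],[12,-9.6,-1],[14,-11.2,-1.2],[15.4,-12.4,-1.2],[15.4,-12.4,-1.2]],"delta_rot":[[0,0,0.2],[0,0,0.4],[0,0,0.6],[0,0,0.8],[0,0,1],[0,0,1.2],[0,0,1.4],[0,0,1.4],[0,0,1.4]]}'
cat > w.py <<'E'
from h import *
import sys
o=get_obs();im,d,W=cloud("wrist");save(sys.argv[1],im);np.savez("wrist.npz",im=im,W=W)
Rm=R.from_rotvec(o["orientation"]).as_matrix();print(o["clock"],o["tcp_pos"],"tool y",Rm[:,1].round(4),"z",Rm[:,2].round(4),o["contact_force"].round(2))
hsv=cv2.cvtColor(im,cv2.COLOR_RGB2HSV);H,S,V=cv2.split(hsv)
m=(((H<8)|(H>172))&(S>120)&(V>80)).astype(np.uint8)
n,l,s,c=cv2.connectedComponentsWithStats(m)
for i in range(1,n):
    if s[i,4]>150:
        P=W[l==i];P=P[np.isfinite(P[:,2])];t=np.median(P[P[:,2]>np.percentile(P[:,2],60)][:,2]);Q=P[abs(P[:,2]-t)<.004]
        (cx,cy),r=cv2.minEnclosingCircle((Q[:,:2]).astype(np.float32))
        print(s[i],c[i].round(),"z",t.round(4),"mean",Q.mean(0).round(4),"circ",round(cx,4),round(cy,4),round(r,4))
E
python3 w.py pics/w1.png
```

```text
clock: 1.23
tcp_pos: [0.5831, 0.3298, 0.2007]
orientation: [0.28, 3.127, -0.006]
contact_force: [-0.6, 0.7, 0.9]
grip_width: 0.0854
gripper_force: 0.0
1.225 [0.5831118  0.32977441 0.20071045] tool y [ 0.1779  0.984  -0.0034] z [ 0.0017 -0.0038 -1.    ] [-0.58  0.66  0.87]
[ 441    0   75   80 1160] [477.  37.] z 0.0091 mean [0.4606 0.4849 0.0081] circ 0.4621 0.4855 0.0399
[315 198  32  33 803] [330. 214.] z 0.0633 mean [0.5761 0.339  0.0628] circ 0.5763 0.3391 0.0123
```

```bash
python3 -m pendant '{"translation":[[-0.1,0.1,-1.5],[-0.1,0.1,-3],[-0.1,0.1,-4.5],[-0.1,0.1,-5.5],[-0.1,0.1,-6.2],[-0.1,0.1,-6.4],[-0.1,0.1,-6.4]],"delta_rot":[[0,0,0],[0,0,0],[0,0,0],[0,0,0],[0,0,0],[0,0,0],[0,0,0]]}' 0.7 30
```

```text
clock: 2.15
tcp_pos: [0.576, 0.3398, 0.0418]
orientation: [0.264, 3.13, 0.001]
contact_force: [0.5, 0.3, 0.6]
grip_width: 0.0597
gripper_force: 0.0
```

```bash
python3 -m pendant '{"translation":[[0,0,-0.25],[0,0,-0.25],[0,0,-0.25],[0,0,-0.25],[0,0,-0.25],[0,0,-0.25]],"delta_rot":[[0,0,0],[0,0,0],[0,0,0],[0,0,0],[0,0,0],[0,0,0]]}' 0 30
python3 -m pendant '{"translation":[[0,0,1],[0,0,3],[0,0,5],[0,0,7],[0,0,8.4],[0,0,8.4]],"delta_rot":[[0,0,0],[0,0,0],[0,0,0],[0,0,0],[0,0,0],[0,0,0]]}'
```

```text
clock: 2.9
tcp_pos: [0.5762, 0.3392, 0.0353]
orientation: [0.265, 3.13, 0.0]
contact_force: [-0.5, -0.8, 1.8]
grip_width: 0.0266
gripper_force: 29.7
clock: 3.65
tcp_pos: [0.5776, 0.3401, 0.2487]
orientation: [0.264, 3.126, 0.007]
contact_force: [-0.3, -0.3, -1.4]
grip_width: 0.0271
gripper_force: 29.6
```

```bash
python3 -m pendant '{"translation":[[0,-2,0],[-0.3,-4,0],[-0.5,-6,0],[-0.7,-8,0],[-0.9,-10,0],[-1,-11.5,0],[-1,-12.6,0],[-1,-12.9,0],[-1,-12.9,0]],"delta_rot":[[0,0,0],[0,0,0],[0,0,0],[0,0,0],[0,0,0],[0,0,0],[0,0,0],[0,0,0],[0,0,0]]}'
python3 w.py pics/w2.png
```

```text
clock: 4.78
tcp_pos: [0.5507, 0.0172, 0.2444]
orientation: [-0.264, -3.129, -0.0]
contact_force: [0.7, 0.7, -0.3]
grip_width: 0.0273
gripper_force: 29.7
4.775 [0.55071334 0.01721411 0.24439158] tool y [ 0.1678  0.9858 -0.    ] z [-1.1e-03  2.0e-04 -1.0e+00] [ 0.74  0.71 -0.33]
[ 160  116  178   19 2521] [241. 126.] z 0.2324 mean [ 0.4702 -0.0233  0.2326] circ 0.4687 -0.0249 0.0116
[ 286  291   70   73 3860] [320. 327.] z 0.2725 mean [0.5501 0.0181 0.2719] circ 0.551 0.0178 0.0128
```

View pics/w2.png

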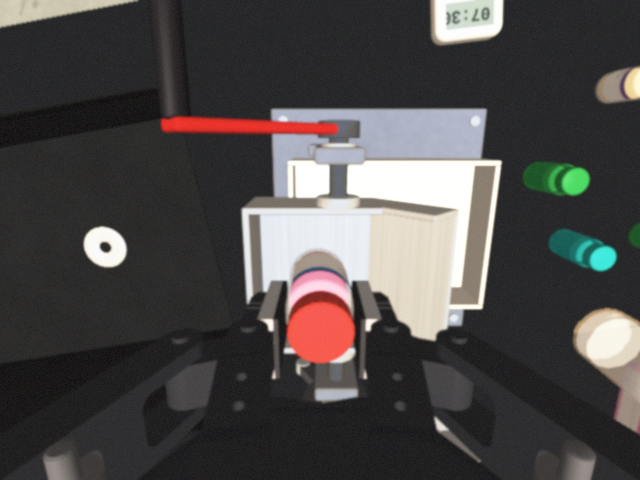

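The wrist view shows the held vial (red cap at (320,327)) over the bucket. The bucket's lever-side wall is at row ~203, its rear wall at column ~248, and the bar at (168,60). I'll check the wall and axle positions against the load point.

```bash
python3 - <<'E'
from h import *
z=np.load("wrist.npz");im,W=z["im"],z["W"]
ex=np.array([.9857,-.1686]);ey=np.array([.1686,.9857])
t=np.array([.5507,.0172])
def f(n,u0,u1,v0,v1,zl,zh):
    P=W[v0:v1,u0:u1].reshape(-1,3);P=P[np.isfinite(P[:,2])&(P[:,2]>zl)&(P[:,2]<zh)]
    q=P[:,:2]-t;print(n,len(P),"x",np.percentile(q@ex,[2,50,98]).round(4),"y",np.percentile(q@ey,[2,50,98]).round(4),"z",np.percentile(P[:,2],[2,50,98]).round(4))
f("side wall rim",262,370,192,220,.167,.18)
f("rear wall rim",238,262,220,300,.167,.18)
f("floor",275,300,225,280,.12,.14)
f("shaft stub",331,346,168,192,.14,.18)
f("bar",150,190,0,110,.2,.26)
f("lever",170,320,115,135,.1,.26)
f("lip",440,460,215,320,.15,.25)
E
```

```text
side wall rim 1169 x [-0.0328 -0.0265 -0.0233] y [-0.0329  0.0054  0.0286] z [0.1674 0.1722 0.1746]
rear wall rim 595 x [-0.0181  0.0056  0.0313] y [-0.0469 -0.0445 -0.0429] z [0.1674 0.172  0.1734]
floor 1183 x [-0.0057  0.0118  0.0355] y [-0.033  -0.0251 -0.0149] z [0.129  0.1303 0.1315]
shaft stub 358 x [-0.0499 -0.0431 -0.0359] y [0.0073 0.0116 0.016 ] z [0.1636 0.1657 0.1674]
bar 3471 x [-0.1155 -0.098  -0.0788] y [-0.0641 -0.0573 -0.0534] z [0.2305 0.2358 0.2378]
lever 2142 x [-0.0756 -0.0725 -0.0696] y [-0.0586 -0.0365 -0.0017] z [0.1844 0.2191 0.2384]
lip 1408 x [-0.0239  0.0039  0.0443] y [0.073  0.0801 0.0841] z [0.1691 0.1736 0.1846]
```

```bash
python3 -m pendant '{"translation":[[-0.05,0,-0.8],[-0.05,0,-1.6],[-0.05,0,-2.3],[-0.05,0,-2.8],[-0.05,0,-3],[-0.05,0,-3.1],[-0.05,0,-3.15],[-0.05,0,-3.15]],"delta_rot":[[0,0,0],[0,0,0],[0,0,0],[0,0,0],[0,0,0],[0,0,0],[0,0,0],[0,0,0]]}'
```

```text
clock: 5.82
tcp_pos: [0.55, 0.0167, 0.1667]
orientation: [0.265, 3.13, 0.0]
contact_force: [1.1, -1.2, -1.0]
grip_width: 0.0269
gripper_force: 29.7
```

```bash
python3 -m pendant '{"translation":[[0,0,-0.04],[0,0,-0.04],[0,0,-0.04]],"delta_rot":[[0,0,0],[0,0,0],[0,0,0]]}'; python3 -m pendant '{"translation":[[0,0,0],[0,0,0],[0,0,0],[0,0,0.5],[0,0,1.5],[0,0,3],[0,0,4.4],[0,0,4.4],[0,0,4.4]],"delta_rot":[[0,0,0],[0,0,0],[0,0,0],[0,0,0],[0,0,0],[0,0,0],[0,0,0],[0,0,0],[0,0,0]]}' 0.5; python3 w.py pics/w3.png
```

```text
clock: 6.2
tcp_pos: [0.5498, 0.0167, 0.1654]
orientation: [0.265, 3.13, 0.0]
contact_force: [-0.3, 0.3, -0.1]
grip_width: 0.027
gripper_force: 29.7
clock: 7.32
tcp_pos: [0.5495, 0.0167, 0.2753]
orientation: [-0.265, -3.13, -0.0]
contact_force: [0.2, 0.2, -1.0]
grip_width: 0.0426
gripper_force: 0.0
7.325 [0.54946669 0.01666901 0.27528804] tool y [1.678e-01 9.858e-01 1.000e-04] z [-1.e-04  1.e-04 -1.e+00] [ 0.2   0.21 -1.  ]
[ 187  122  150   15 1807] [255. 130.] z 0.2323 mean [ 0.4702 -0.0236  0.2325] circ 0.4688 -0.025 0.0114
[ 301  226   35   37 1036] [318. 244.] z 0.1933 mean [0.5492 0.0163 0.1928] circ 0.5497 0.0163 0.012
[ 301  294   36   37 1022] [319. 312.] z 0.1932 mean [0.5979 0.0086 0.1926] circ 0.5987 0.0082 0.0127
```

View pics/w3.png

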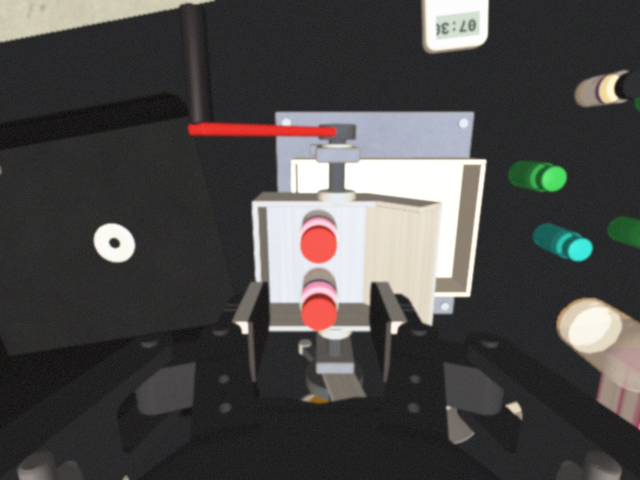

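```bash
python3 -m pendant '{"translation":[[-1,-0.4,0.3],[-2.4,-0.9,0.3],[-3.6,-1.3,0.3],[-4.45,-1.6,0.2],[-4.45,-1.6,0],[-4.45,-1.6,-1],[-4.45,-1.6,-2],[-4.45,-1.6,-2.5],[-4.45,-1.6,-2.5],[-4.45,-1.6,-2.5]],"delta_rot":[[0,0,0],[0,0,0],[0,0,0],[0,0,0],[0,0,0],[0,0,0],[0,0,0],[0,0,0],[0,0,0],[0,0,0]]}'
```

```text
clock: 8.62
tcp_pos: [0.4393, -0.0232, 0.2134]
orientation: [0.264, 3.13, 0.0]
contact_force: [0.2, -0.3, 1.0]
grip_width: 0.0424
gripper_force: 0.0
```

```bash
python3 -m pendant '{"translation":[[0,0,0],[0,0,0],[0,0,0],[0,0,0]],"delta_rot":[[0,0,0],[0,0,0],[0,0,0],[0,0,0]]}' 0 20; python3 -m pendant '{"translation":[[0.04,0.25,0.24],[0.09,0.53,0.45],[0.14,0.82,0.64],[0.19,1.12,0.8],[0.25,1.44,0.93],[0.3,1.77,1.04],[0.36,2.1,1.11],[0.42,2.44,1.16],[0.48,2.79,1.17],[0.48,2.79,1.17]],"delta_rot":[[0,0,0],[0,0,0],[0,0,0],[0,0,0],[0,0,0],[0,0,0],[0,0,0],[0,0,0],[0,0,0],[0,0,0]]}'
```

```text
clock: 9.12
tcp_pos: [0.4388, -0.0238, 0.2133]
orientation: [0.265, 3.129, -0.0]
contact_force: [-1.0, -3.3, 5.4]
grip_width: 0.0109
gripper_force: 20.3
clock: 10.38
tcp_pos: [0.4508, 0.0465, 0.2424]
orientation: [0.264, 3.13, -0.0]
contact_force: [0.3, -3.2, 5.4]
grip_width: 0.0111
gripper_force: 21.0
```

```bash
python3 -m pendant '{"translation":[[0.06,0.34,-0.02],[0.12,0.69,-0.06],[0.17,1.02,-0.14],[0.23,1.35,-0.24],[0.29,1.67,-0.37],[0.34,1.97,-0.54],[0.39,2.26,-0.72],[0.39,2.26,-0.72],[0.39,2.26,-0.72]],"delta_rot":[[0,0,0],[0,0,0],[0,0,0],[0,0,0],[0,0,0],[0,0,0],[0,0,0],[0,0,0],[0,0,0]]}'; python3 -c "
from h import *
o=get_obs();print(o['contact_force'],o['moment'],o['tau'].round(2))"
```

```text
clock: 11.5
tcp_pos: [0.4602, 0.1032, 0.224]
orientation: [-0.264, -3.13, -0.001]
contact_force: [0.9, -3.3, 2.4]
grip_width: 0.0112
gripper_force: 20.8
[ 0.90096654 -3.32339018  2.40827635] [-0.56663929 -0.13743385  0.01535212] [-1.470e+00 -3.363e+01 -4.700e-01 -2.480e+01 -7.300e-01 -8.000e-02
 -1.000e-02]
```

```bash
python3 -m pendant '{"translation":[[0.02,0.14,-0.1],[0.05,0.27,-0.21],[0.05,0.27,-0.21],[0.05,0.27,-0.21]],"delta_rot":[[0,0,0],[0,0,0],[0,0,0],[0,0,0]]}'; python3 -m pendant '{"translation":[[0.02,0.13,-0.12],[0.02,0.13,-0.12],[0.02,0.13,-0.12]],"delta_rot":[[0,0,0],[0,0,0],[0,0,0]]}'
```

```text
clock: 12.0
tcp_pos: [0.4613, 0.1096, 0.2186]
orientation: [-0.265, -3.13, 0.0]
contact_force: [0.2, -3.7, 1.7]
grip_width: 0.0109
gripper_force: 20.9
clock: 12.38
tcp_pos: [0.4619, 0.113, 0.2157]
orientation: [-0.264, -3.13, 0.0]
contact_force: [-0.9, -3.6, 3.2]
grip_width: 0.0107
gripper_force: 20.9
```

```bash
python3 -m pendant '{"translation":[[0.02,0.125,-0.12],[0.02,0.125,-0.12],[0.02,0.125,-0.12]],"delta_rot":[[0,0,0],[0,0,0],[0,0,0]]}'; python3 -m pendant '{"translation":[[0.02,0.12,-0.125],[0.02,0.12,-0.125],[0.02,0.12,-0.125]],"delta_rot":[[0,0,0],[0,0,0],[0,0,0]]}'
```

```text
clock: 12.75
tcp_pos: [0.4624, 0.1161, 0.2127]
orientation: [-0.265, -3.13, 0.0]
contact_force: [-0.3, -4.2, 2.3]
grip_width: 0.0113
gripper_force: 20.9
clock: 13.12
tcp_pos: [0.463, 0.1192, 0.2096]
orientation: [-0.264, -3.13, -0.0]
contact_force: [-1.0, -2.5, 3.4]
grip_width: 0.0112
gripper_force: 20.8
```

```bash
python3 -m pendant '{"translation":[[0.02,0.115,-0.13],[0.02,0.115,-0.13],[0.02,0.115,-0.13]],"delta_rot":[[0,0,0],[0,0,0],[0,0,0]]}'; python3 -m pendant '{"translation":[[0.02,0.11,-0.14],[0.02,0.11,-0.14],[0.02,0.11,-0.14]],"delta_rot":[[0,0,0],[0,0,0],[0,0,0]]}'
```

```text
clock: 13.5
tcp_pos: [0.4635, 0.1219, 0.2064]
orientation: [-0.265, -3.13, 0.0]
contact_force: [-1.7, -4.1, 3.5]
grip_width: 0.0111
gripper_force: 20.9
clock: 13.88
tcp_pos: [0.464, 0.1247, 0.2028]
orientation: [-0.265, -3.13, -0.0]
contact_force: [-1.9, -3.8, 2.6]
grip_width: 0.0111
gripper_force: 20.8
```

```bash
python3 -m pendant '{"translation":[[0.02,0.1,-0.14],[0.02,0.1,-0.14],[0.02,0.1,-0.14]],"delta_rot":[[0,0,0],[0,0,0],[0,0,0]]}'; python3 -m pendant '{"translation":[[0.02,0.095,-0.145],[0.02,0.095,-0.145],[0.02,0.095,-0.145]],"delta_rot":[[0,0,0],[0,0,0],[0,0,0]]}'; python3 w.py pics/w4.png
```

```text
clock: 14.25
tcp_pos: [0.4644, 0.127, 0.1994]
orientation: [-0.265, -3.13, 0.0]
contact_force: [-1.9, -4.3, 5.7]
grip_width: 0.011
gripper_force: 21.1
clock: 14.62
tcp_pos: [0.4649, 0.1292, 0.1959]
orientation: [-0.265, -3.13, 0.001]
contact_force: [-4.2, -6.0, 6.7]
grip_width: 0.0111
gripper_force: 21.4
14.625 [0.46486709 0.12919378 0.19592699] tool y [ 1.682e-01  9.858e-01 -5.000e-04] z [-5.e-04 -4.e-04 -1.e+00] [-4.19 -5.96  6.7 ]
[164 319  44  26 546] [183. 331.] z 0.1774 mean [0.4812 0.0538 0.176 ] circ 0.4811 0.0543 0.0087
[294 375  40  30 562] [309. 393.] z 0.222 mean [0.4932 0.1215 0.2201] circ 0.4929 0.1222 0.0072
```

View pics/w4.png

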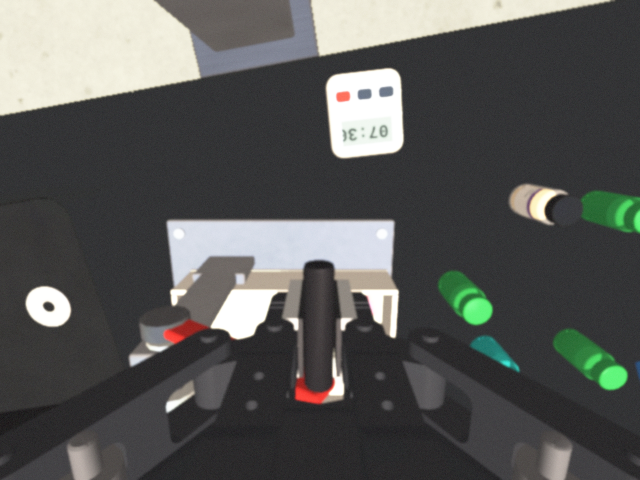

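The bar sits between the pads at (318,325). The tangential force rose from about 4.4 to 9.2 N, so this is the buffer; I'll hold briefly to confirm.

```bash
python3 -m pendant '{"translation":[[0,0,0],[0,0,0]],"delta_rot":[[0,0,0],[0,0,0]]}'; python3 -m pendant '{"translation":[[0.01,0.035,-0.06],[0.01,0.035,-0.06],[0.01,0.035,-0.06]],"delta_rot":[[0,0,0],[0,0,0],[0,0,0]]}'; python3 - <<'E'
from h import *
for n in ("top","scene"):
    im,d,W=cloud(n)
    if n=="top":
        save("pics/top2.png",cv2.resize(im[140:320,225:455],None,fx=3.3,fy=3.3))
    print(get_obs()["contact_force"].round(1))
E
```

```text
clock: 14.92
tcp_pos: [0.4649, 0.1292, 0.1959]
orientation: [-0.265, -3.13, 0.001]
contact_force: [-3.0, -4.9, 6.1]
grip_width: 0.0114
gripper_force: 21.4
clock: 15.3
tcp_pos: [0.465, 0.13, 0.1946]
orientation: [-0.265, -3.13, 0.001]
contact_force: [-4.0, -6.2, 8.5]
grip_width: 0.0114
gripper_force: 21.5
[-4.6 -5.4  8.4]
[-3.3 -5.2  8. ]
```

View pics/top2.png

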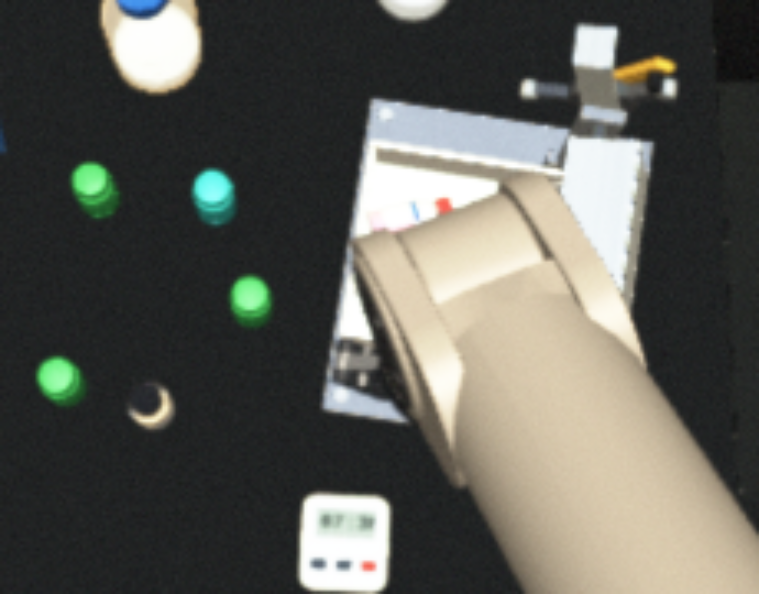

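At least one vial is visible lying in the tray at (410,212) in the crop; the arm hides the rest. The push is about 5.7 N above the spring, a good firm touch, so I'm swinging back along the arc to home.

```bash
python3 -m pendant '{"translation":[[-0.06,-0.34,0.48],[-0.14,-0.83,0.98],[-0.24,-1.39,1.38],[-0.34,-2.01,1.67],[-0.46,-2.68,1.85],[-0.57,-3.36,1.91],[-0.69,-4.05,1.85],[-0.8,-4.71,1.67],[-0.91,-5.33,1.38],[-1.01,-5.9,0.98],[-1.05,-6.15,0.74],[-1.05,-6.15,0.74]],"delta_rot":[[0,0,0],[0,0,0],[0,0,0],[0,0,0],[0,0,0],[0,0,0],[0,0,0],[0,0,0],[0,0,0],[0,0,0],[0,0,0],[0,0,0]]}'; python3 -m pendant '{"translation":[[-0.01,-0.05,-0.05],[-0.01,-0.05,-0.05],[-0.01,-0.05,-0.05]],"delta_rot":[[0,0,0],[0,0,0],[0,0,0]]}'
```

```text
clock: 16.9
tcp_pos: [0.4392, -0.0239, 0.2127]
orientation: [-0.266, -3.13, 0.0]
contact_force: [-0.8, 0.2, 3.5]
grip_width: 0.0111
gripper_force: 20.9
clock: 17.27
tcp_pos: [0.4392, -0.0242, 0.2122]
orientation: [0.264, 3.13, 0.001]
contact_force: [-2.9, 2.1, 10.4]
grip_width: 0.011
gripper_force: 21.6
```

```bash
python3 -m pendant '{"translation":[[0,0,0.05],[0,0,0.05],[0,0,0.05],[0,0,1],[0,0,2.4],[0,1.5,3],[1.5,3.5,3],[3.5,5.2,3],[4,5.2,3],[4,5.2,3]],"delta_rot":[[0,0,0],[0,0,0],[0,0,0],[0,0,0],[0,0,0],[0,0,0],[0,0,0],[0,0,0],[0,0,0],[0,0,0]]}' 0.5; python3 w.py pics/w5.png; python3 - <<'E'
from h import *
z=np.load("wrist.npz");W=z["W"];P=W.reshape(-1,3);P=P[np.isfinite(P[:,2])]
ex=np.array([.9857,-.1686]);ey=np.array([.1686,.9857]);q=P[:,:2]-[.574,.0256]
x,y=q@ex,q@ey
m=(x>-.148)&(x<-.104)&(y<0)&(y>-.12)&(P[:,2]>.19)&(P[:,2]<.26)
print("bar",m.sum(),"y",np.median(y[m]),"z",np.percentile(P[m,2],95))
E
```

```text
clock: 18.52
tcp_pos: [0.539, 0.1047, 0.2857]
orientation: [-0.265, -3.129, 0.002]
contact_force: [-0.9, 0.2, 0.3]
grip_width: 0.0425
gripper_force: 0.0
18.525 [0.53897891 0.10468035 0.28570544] tool y [ 0.1684  0.9857 -0.0016] z [-0.0014 -0.0014 -1.    ] [-0.86  0.17  0.33]
[624  78  16  22 171] [633.  90.] z 0.0082 mean [0.4797 0.4603 0.0071] circ 0.4782 0.4613 0.0112
[  44  164  170   22 2042] [126. 174.] z 0.2293 mean [ 0.4709 -0.0177  0.2295] circ 0.4697 -0.0227 0.0126
[322 213  14  20 163] [328. 222.] z 0.0386 mean [0.5646 0.1109 0.0375] circ 0.5647 0.1108 0.0098
[326 262  14  19 155] [332. 272.] z 0.038 mean [0.6237 0.1057 0.0371] circ 0.6241 0.1063 0.0093
bar 2532 y -0.06806427030025092 z 0.23756878262929867
```

View pics/w5.png

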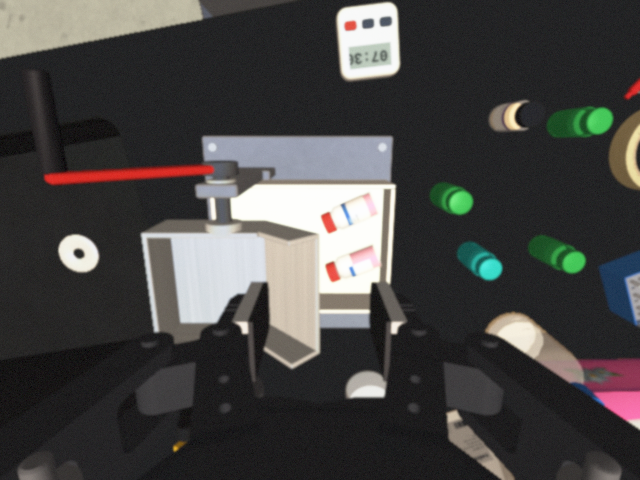

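Both red-capped vials lie in the tray, at (348,213) and (352,263). The empty bucket is upright with the bar at its starting position within about 1.5 mm.

```bash
python3 -c "
from bench import *
print(hand_in())"
```

```text
the job is handed in; nothing more can be done
None
```

The job is handed in (the verdict was not shown): the last picture showed both red-capped vials in the tray, the bucket back home after a firm touch on its buffer (about 5.7 N above the spring), and the black-capped vial, timer and tape apparently undisturbed.

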